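# Present a culture tube to the contamination monitor

## Task

First switch the contamination monitor on by flipping the toggle on its case. Then draw the one slim-stoppered tube out of the white rack in the steel tray, lift it over the lead wall and bring it to the monitor's face-up detector: finish still holding it there, upright and still, with its foot about a centimetre above the middle of the round window. Nothing may touch the detector, the tube must not knock against the wall or the monitor, and the other tubes and the things on the bench stay as they are.

Things in the scene. Friction and masses are not known exactly. Their poses are not given: they have to be found in the camera images.
- slim_tube: glass culture tube, the only one in the white rack with a slim pale stopper (the others there have bulky ragged plugs). 178 mm long, 16 mm across, 17 mm at the stopper (140 to 178 mm up); 22 g. Origin at the centre of its foot, z along the tube. Grip it about 152 mm above the foot, across the rack's row, so that the gripper's body stays above the neighbours' plugs
- plug_tube_a: culture tube with a bulky cotton-wool plug, 189 mm long, plug up to 30 mm wide, its top about 195 mm above the bench; origin at the foot. Stays in the rack, and stands in the way along the row
- plug_tube_b: as plug_tube_a
- plug_tube_c: as plug_tube_a
- rack: white rack fixed in the steel tray (rim 35 mm high), 56 mm (x) by 172 mm (y), 90 mm high. One row of four 20 mm square holes along its y axis, 40 mm apart, each with a tube upright, its foot 4 mm above the rack's origin. Origin at the centre of the underside, 2 mm above the bench. Which tube is in which hole varies
- lead_wall: low wall of grey lead bricks between the tray and the monitor, fixed, 200 mm (x) by 50 mm (y), 100 mm high; origin at the centre of its underside
- monitor: contamination monitor, fixed: light grey case 150 mm (x) by 130 mm (y), top at 78 mm, dark display at its front (-x); the detector head is joined by a stem to its right (-y) side. Origin at the centre of the case's underside, x to the back, y to the left, z up. The toggle stands on top of the case, near the front right.
- switch_pivot (a point): pivot of the toggle, on the case's top: in the monitor's frame at x -45, y -30, z 84 mm; axes as the monitor's. The steel bat lever is 36 mm long, 7 mm thick below and 12 mm near its tip.
- power_switch (a joint): the toggle, rad. 0 = off: lever leaning 0.42 rad (24 degrees) towards the front (-x of the monitor); 0.84 = on: leaning as far to the back (+x). It is spring-loaded over centre: pushed past upright (0.42) it snaps to the other end and stays; about 2 N at the tip. Do not ram it on against its stop.
- detector: face-up pancake detector head, aluminium disc 68 mm in diameter on a foot, 150 mm to the right (-y) of the case's middle, its top 60 mm above the bench; origin at the centre of its foot on the bench
- window (a point): centre of the detector's round grille window (47 mm across), in the plane of its top, 60 mm above the bench; z up
- cotton_pot: clear pot of cotton wool, 80 mm wide, 61 mm high, at the bench front; origin under its centre
- petri_dish: closed petri dish, 91 mm wide, 15 mm high, to the right; origin under its centre
- vial_a: small vial, 20 mm wide, 57 mm high, at the bench front before the detector; origin under its centre
- vial_b: as vial_a
- vial_c: small vial, 17 mm wide, 49 mm high, right of the tray; origin under its centre
- carton: open blue carton, 137 x 83 mm, 50 mm high, at the right; origin under its centre
- pen: felt marker lying left of the monitor, 131 mm long, 13 mm thick; origin under its middle

How it is judged:
By the outcome, as a careful person would: the job done as asked, in the order asked, and still so for the second after the job is handed in, while the arm keeps its last pose, push and grip.
It also fails if it takes over 64 s, if anything falls off the work surface, if the arm or the gripper's body presses on something with over 40 N, if the wrist force passes 120 N, or if a joint passes its speed limit or range.

## Robot

A 6-joint arm with a two-finger parallel gripper is mounted at the origin on a cart in front of the work surface, level with it; the furniture and walls round the work are solid. World frame = base frame: x ahead of the robot, y to its left, z up, the work surface at z = 0. Lengths are in m, angles in rad, forces in N, time in s.
With the tool pointing down it reaches from about 0.3 to 0.875 m from the base axis. Payload 6.4 kg.
Tool frame: the origin (TCP) lies on the front face of the gripper's body, between the roots of the fingers; the fingertips stand 73 mm ahead of it and the grasp point (between the pads) lies ctrl.pinch_z ahead of it (ctrl.pinch_z is the distance from the TCP to the grasp point, in m); z points along the fingers, x is the direction in which the jaws open and shut, and the axes are right-handed (so a half turn about z gives the same grasp; the last joint's range is limited). The gripper opens to 85 mm and grips with 20 to 120 N. Pads are 22 mm wide; open, the fingers measure 114 mm over their backs; the gripper's body (76 mm by 85 mm) begins 54 mm behind the grasp point. The pads swing forward as they close: fully open they stand 13 mm farther back than shut.
Start: joints at [-1.503, 0.181, 1.607, -0, 1.354, -0.206], TCP at [0.155, -0.554, 0.304] pointing down, gripper open.
Joint ranges: [-2.99, 2.99], [-0.89, 2.07], [0.3, 2.58], [-1.14, 4.28], [0, 2.63], [-3.12, 3.12]. Speed limits (rad/s): [2.57, 2.57, 3.01, 3.14, 3.14, 3.14].

## Interface

Orientations are given as a unit quaternion [w, x, y, z].
In Python, from bench import ctrl gives the robot as it stands.
- The arm moves only by the tool move_arm, never from a script. Its argument "rows" is text: rows parted by semicolons, each of 7 numbers parted by spaces: the shift along the tool's x, y, z in cm, then the turn, a rotation vector about the tool's x, y, z in degrees, then the opening, from 0 (shut) to 1 (fully open). In form: x y z rx ry rz grip; .... A call has 1 to 20 rows; each row shifts and turns the commanded pose from where the row before left it, along the tool's axes as they then stand; what a row does not reach is not made up. A row lasts 1/10 s, in which the tool goes at most 50 mm and 8.59 degrees, less where a joint would pass 70% of its speed; a pose out of reach is approached as far as the arm can. A call with a gripper value outside its range is refused whole. The fingers move at their own pace and stop on an object; the grip force is fixed at half the most. Time passes only in rows, so rows that do not move let the fingers close. It gives the time, the measured TCP pose, the force and the opening at its end, in the units of the state.
- ctrl.get_obs(): the state, without advancing time (a new reading comes with each control period).
- ctrl.camera(name): name is "scene" or "top"; returns a dict with "color" (480x640x3 uint8, blue, green, red), "fx", "fy", "cx", "cy" (pixels), "rvec" (rotation vector, rad) and "tvec" (3), from world to camera coordinates, as OpenCV has them. Camera axes: x right, y down, z forward; pixel columns grow to the right and rows downward; lengths in m; the calibration is good to about 2 mm. A picture is of the moment at which its call begins. There is no depth.
- ctrl.hand_in(): hands the job in, once; it reports no verdict.
Trained networks look in the newest picture that a camera, given by its name, has taken for a name from the list of things; names that differ only in an ending like _2 or _b are one class to them, and where a whole thing is asked for, a point or a joint stands for the part that bears it (a point fixed in the world has none). Each returns a list of dicts, best first, with "confidence" (0 to 1); they miss things now and then, are a little off and sometimes report something else, mostly with a low value. They report only what shows in the picture. A call takes as long as a camera call.
- ctrl.look_for(camera, query): "bbox" ([left, top, right, bottom] in pixels, round what is visible of it).
- ctrl.trace(camera, query): "region" (480x640 bool, what is visible of it) and "bbox" ([left, top, right, bottom] in pixels, round what is visible of it).
The state is a dict: "time_s": time; "q": joint angles; "dq": joint speeds; "joint_efforts": joint torques, N m; "eef_pos": TCP position; "eef_rot": TCP orientation; "wrist_force": force on the tool from outside, world axes, zero at the start; "torque": the same for the moment, N m; "opening": opening from 0.0 (shut) to 1.0 (fully open).
Only numpy, scipy, OpenCV 4.12 (cv2) and the standard library are available. Lean on these libraries where they do the work, as an engineer would, in place of code of your own. Each camera call takes 0.05 s, during which the arm holds its last target.

## Working session

There is one attempt and no reset: what is moved stays moved. The work goes in short steps, Python scripts to look and compute and a tool call to move; the robot and the scene stay as the last step left them, time stands still between calls to the robot, and variables do not carry over. Pictures are saved under pics/ and viewed, and the job is handed in when it is done.

Besides the shell and the picture viewer there is one more tool, called after ">>>" as name(argument=value, ...), one argument or row to a line, values as JSON. move_arm: Moves the arm, as the interface text tells. Its arguments: {"type":"object","properties":{"rows":{"type":"string"}},"required":["rows"]}

```bash
mkdir -p pics; ls; cat > h.py <<'E'
import numpy as np,cv2
from bench import ctrl
from scipy.spatial.transform import Rotation as R
def cam(n):
    c=ctrl.camera(n); K=np.array([[c['fx'],0,c['cx']],[0,c['fy'],c['cy']],[0,0,1.]])
    Rm=cv2.Rodrigues(np.array(c['rvec'],float))[0]; t=np.array(c['tvec'],float).ravel()
    return c['color'],K,Rm,t
def ray(K,Rm,t,u,v,z):
    d=Rm.T@np.linalg.solve(K,[u,v,1.]); o=-Rm.T@t
    s=(z-o[2])/d[2]; return o+s*d
def proj(K,Rm,t,P):
    p=Rm@np.asarray(P,float)+t; p=K@p; return p[:2]/p[2]
E
python3 - <<'E'
from h import *
o=ctrl.get_obs(); print({k:np.round(v,3) for k,v in o.items()}, ctrl.pinch_z)
for n in ['scene','top']:
    im,K,Rm,t=cam(n); cv2.imwrite(f'pics/{n}0.png',im); print(n,K[0,0],-Rm.T@t, Rm[2])
    for q in ['slim_tube','plug_tube_a','rack','lead_wall','monitor','power_switch','detector','window','cotton_pot','petri_dish','vial_a','vial_c','carton','pen']:
        print(q,[(np.round(d['bbox']).tolist(),round(d['confidence'],2)) for d in ctrl.look_for(n,q)][:5])
E
```

```text
pics
{'time_s': np.float64(0.0), 'q': array([-1.503,  0.182,  1.608,  0.   ,  1.354, -0.206]), 'dq': array([ 0.001, -0.001,  0.002, -0.002,  0.001, -0.002]), 'joint_efforts': array([-2.0000e-03, -4.4487e+01, -3.5133e+01, -0.0000e+00,  9.0000e-03,
       -0.0000e+00]), 'eef_pos': array([ 0.155, -0.553,  0.303]), 'eef_rot': array([-0.001,  0.797, -0.604, -0.001]), 'wrist_force': array([ 0.197, -0.393,  0.199]), 'torque': array([ 0.03 , -0.032, -0.033]), 'opening': np.float64(1.0)} 0.0539
scene 513.2203099921505 [-0.52055339  0.84266108  0.96221995] [ 0.62662439 -0.53862808 -0.56322435]
slim_tube [([351.0, 169.0, 356.0, 215.0], 0.5)]
plug_tube_a [([342.0, 174.0, 351.0, 214.0], 0.58), ([338.0, 178.0, 343.0, 220.0], 0.48), ([329.0, 184.0, 340.0, 214.0], 0.43), ([167.0, 316.0, 191.0, 353.0], 0.24)]
rack [([324.0, 199.0, 365.0, 241.0], 0.72)]
lead_wall [([271.0, 222.0, 327.0, 279.0], 0.8)]
monitor [([178.0, 250.0, 264.0, 316.0], 0.76), ([331.0, 184.0, 336.0, 209.0], 0.66), ([233.0, 250.0, 267.0, 277.0], 0.41)]
power_switch []
detector [([232.0, 250.0, 269.0, 275.0], 0.94)]
window []
cotton_
[... 660 characters left out ...]
l [([268.0, 183.0, 286.0, 263.0], 0.7)]
monitor [([147.0, 181.0, 246.0, 246.0], 0.94)]
power_switch [([339.0, 194.0, 350.0, 210.0], 0.51), ([356.0, 195.0, 364.0, 208.0], 0.26)]
detector [([201.0, 196.0, 247.0, 223.0], 0.77)]
window [([202.0, 198.0, 244.0, 223.0], 0.9)]
cotton_pot [([320.0, 257.0, 345.0, 289.0], 0.9)]
petri_dish [([420.0, 253.0, 456.0, 282.0], 0.76)]
vial_a [([339.0, 193.0, 352.0, 212.0], 0.71), ([266.0, 280.0, 275.0, 290.0], 0.49), ([423.0, 214.0, 431.0, 221.0], 0.41)]
vial_c [([339.0, 193.0, 352.0, 212.0], 0.71), ([266.0, 280.0, 275.0, 290.0], 0.49), ([423.0, 214.0, 431.0, 221.0], 0.41)]
carton [([472.0, 232.0, 520.0, 285.0], 0.67)]
pen [([114.0, 240.0, 135.0, 262.0], 0.5)]
```

```bash
python3 - <<'E'
import cv2
a=cv2.imread('pics/scene0.png'); cv2.imwrite('pics/s_a.png',cv2.resize(a[150:370,150:480],None,fx=2.4,fy=2.4,interpolation=cv2.INTER_CUBIC))
a=cv2.imread('pics/top0.png'); cv2.imwrite('pics/t_a.png',cv2.resize(a[165:305,100:300],None,fx=4,fy=4,interpolation=cv2.INTER_CUBIC));cv2.imwrite('pics/t_b.png',cv2.resize(a[165:305,280:480],None,fx=4,fy=4,interpolation=cv2.INTER_CUBIC))
E
```

```text
(no output)
```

View pics/s_a.png

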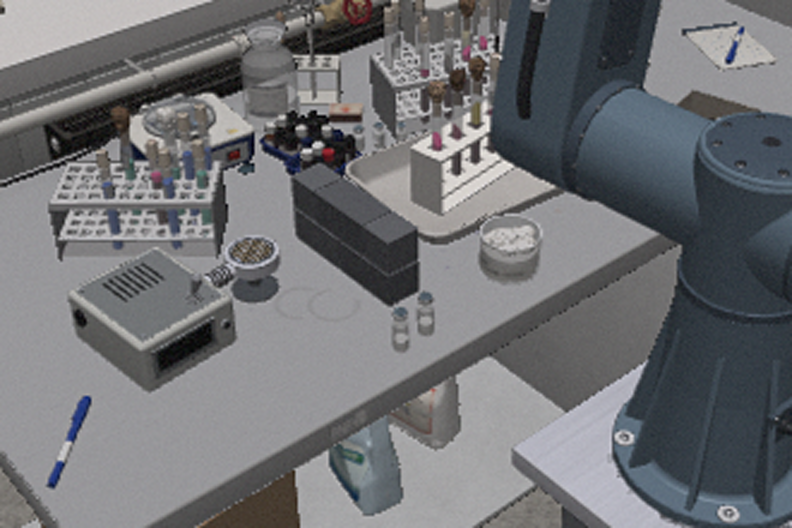

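View pics/t_a.png

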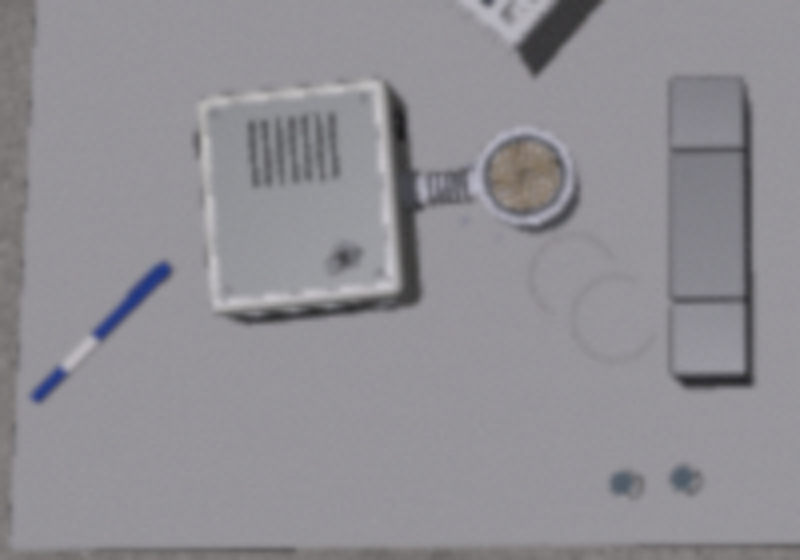

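View pics/t_b.png

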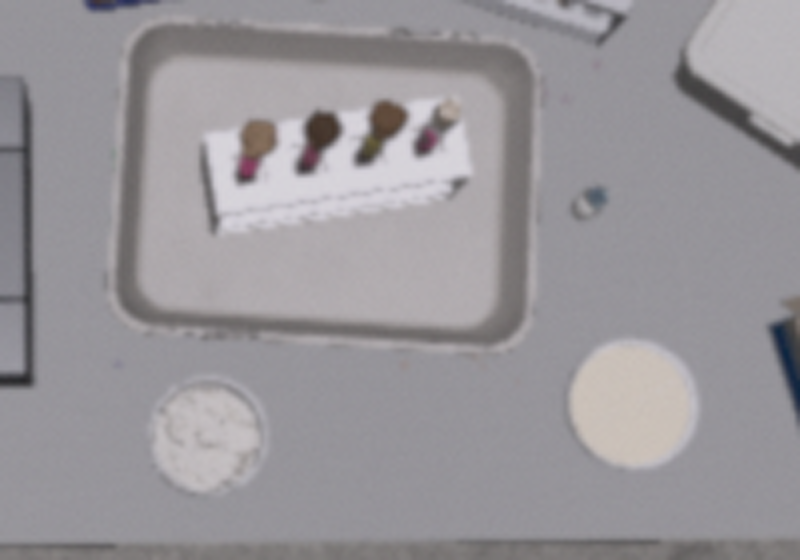

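View pics/top0.png

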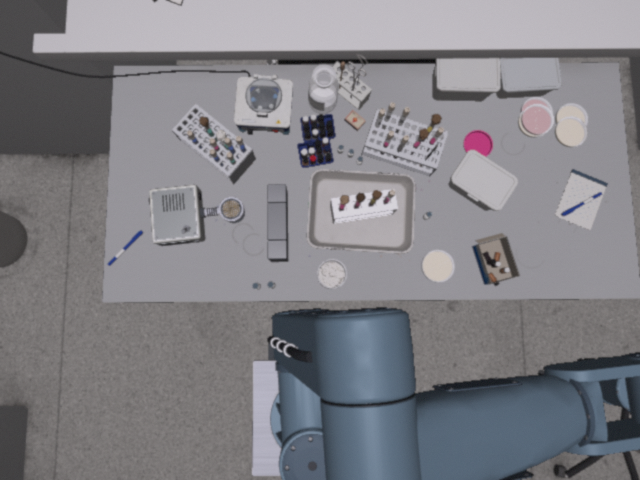

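The slim tube sits at the right-hand (-y) end of the rack, with its stopper at about (392,192) in the top view. The toggle is at about (186,229) and the detector at about (231,209).

```bash
python3 - <<'E'
from h import *
im,K,Rm,t=cam('top')
def tr(n,q):
    r=ctrl.trace(n,q); return r
for q,z in [('detector',.06),('window',.06),('monitor',.078),('rack',.092),('lead_wall',.1),('cotton_pot',.061),('plug_tube_a',.19),('slim_tube',.18)]:
    for d in tr('top',q)[:4]:
        v,u=np.nonzero(d['region'])
        rect=cv2.minAreaRect(np.stack([u,v],1).astype(np.float32))
        print(q,round(d['confidence'],2),d['bbox'],len(u),'cent',u.mean().round(1),v.mean().round(1),ray(K,Rm,t,u.mean(),v.mean(),z).round(4),'bbc',ray(K,Rm,t,(u.min()+u.max())/2,(v.min()+v.max())/2,z).round(4),'ang',round(rect[2],1))
def crop(src,x0,y0,w,h,f,name):
    c=cv2.resize(src[y0:y0+h,x0:x0+w],None,fx=f,fy=f,interpolation=cv2.INTER_NEAREST); 
    for i in range(0,w,10): cv2.putText(c,str(x0+i),(i*f,10),0,.35,(0,0,255),1); cv2.line(c,(i*f,0),(i*f,h*f),(0,0,255),1)if 0 else None; cv2.line(c,(i*f,12),(i*f,18),(0,0,255),1)
    for i in range(0,h,10): cv2.putText(c,str(y0+i),(0,i*f+4),0,.35,(0,0,255),1)
    cv2.imwrite(name,c)
crop(im,322,180,80,56,10,'pics/rk.png')
crop(im,143,178,108,70,7,'pics/mn.png')
s,K2,R2,t2=cam('scene')
crop(s,320,160,70,85,7,'pics/srk.png')
crop(s,175,240,100,75,8,'pics/smn.png')
E
```

```text
detector 0.7 [201.5, 199.5, 247.2, 225.6] 680 cent 226.0 210.0 [0.5563 0.2269 0.06  ] bbc [0.5578 0.2379 0.06  ] ang 10.3
window 0.68 [198.3, 196.3, 244.8, 223.6] 690 cent 226.4 209.7 [0.557  0.2259 0.06  ] bbc [0.5591 0.2365 0.06  ] ang 90.0
monitor 0.91 [147.3, 183.2, 243.8, 246.8] 3724 cent 185.8 214.4 [0.5416 0.3313 0.078 ] bbc [0.5384 0.3026 0.078 ] ang 83.9
monitor 0.74 [387.2, 191.7, 396.2, 202.6] 73 cent 388.6 196.5 [ 0.5863 -0.2136  0.078 ] bbc [ 0.5863 -0.2132  0.078 ] ang 45.0
monitor 0.29 [472.6, 233.1, 520.6, 284.5] 1639 cent 494.9 259.3 [ 0.4145 -0.4898  0.078 ] bbc [ 0.4153 -0.4914  0.078 ] ang 71.6
rack 0.77 [332.2, 188.7, 397.4, 221.0] 1101 cent 362.1 209.0 [ 0.5499 -0.1398  0.092 ] bbc [ 0.5566 -0.1436  0.092 ] ang 81.9
rack 0.56 [471.9, 234.0, 518.4, 285.4] 1593 cent 494.7 259.1 [ 0.4139 -0.4839  0.092 ] bbc [ 0.4128 -0.4858  0.092 ] ang 72.1
lead_wall 0.86 [265.3, 182.8, 284.9, 262.9] 1645 cent 277.2 222.1 [0.515 0.085 0.1  ] bbc [0.5126 0.0854 0.1   ] ang 90.0
cotton_pot 0.65 [320.9, 258.3, 345.6, 286.2] 634 cent 331.5 273.6 [ 0.381  -0.0576  0.061 ] bbc [ 0.38   -0.0576  0.061 ] ang 90.0
cotton_pot 0.16 [201.6, 198.2, 245.9, 225.2] 687 cent 226.1 210.4 [0.555  0.2266 0.061 ] bbc [0.5576 0.2377 0.061 ] ang 90.0
plug_tube_a 0.68 [369.6, 190.2, 381.6, 207.9] 133 cent 374.7 197.4 [ 0.5592 -0.1603  0.19  ] bbc [ 0.5578 -0.1597  0.19  ] ang 20.0
plug_tube_a 0.42 [338.7, 195.2, 351.0, 211.0] 100 cent 343.2 201.8 [ 0.5489 -0.0829  0.19  ] bbc [ 0.5471 -0.0835  0.19  ] ang 32.0
plug_tube_a 0.21 [385.2, 190.5, 394.2, 206.5] 100 cent 388.7 196.4 [ 0.5615 -0.1946  0.19  ] bbc [ 0.5613 -0.1942  0.19  ] ang 33.7
slim_tube 0.47 [386.9, 191.0, 391.1, 201.4] 62 cent 388.7 196.4 [ 0.5638 -0.1963  0.18  ] bbc [ 0.5635 -0.1959  0.18  ] ang 38.7
slim_tube 0.45 [199.7, 196.9, 243.6, 223.4] 677 cent 226.5 210.4 [0.5317 0.2047 0.18  ] bbc [0.534  0.2157 0.18  ] ang 90.0
```

View pics/rk.png

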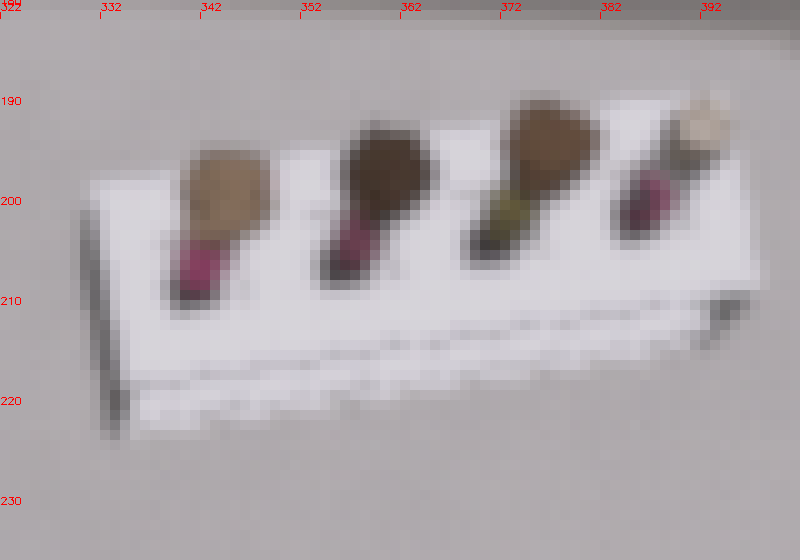

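View pics/mn.png

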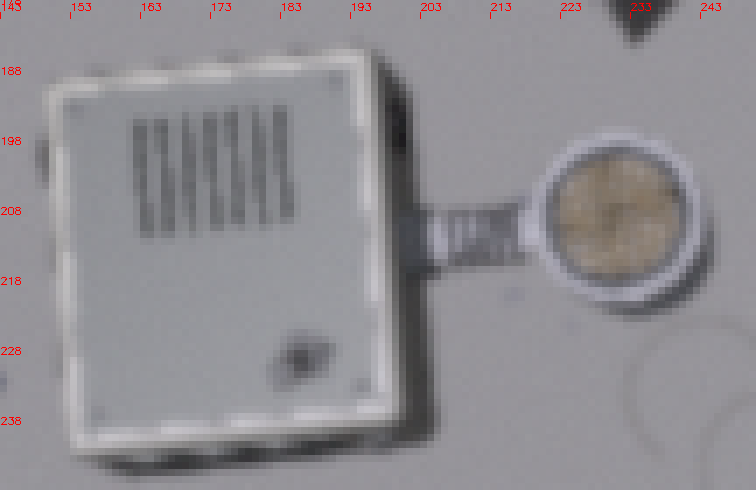

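View pics/srk.png

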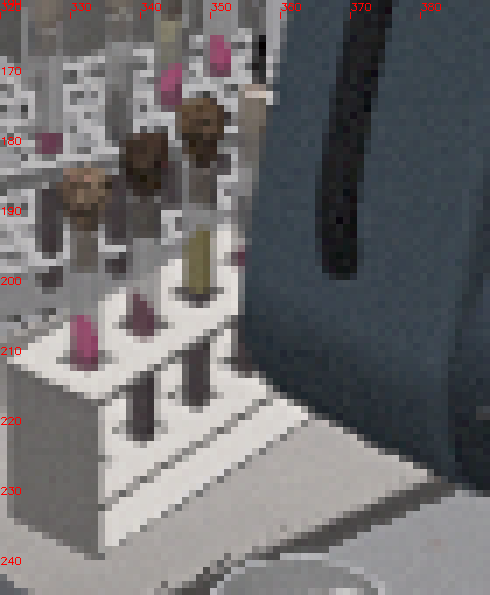

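View pics/smn.png

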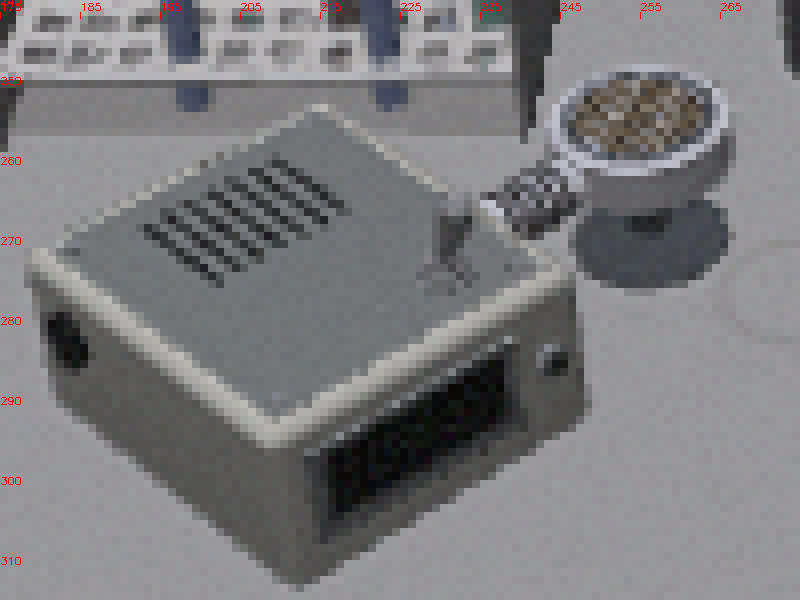

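```bash
cat > fit.py <<'E'
from h import *
from scipy.optimize import least_squares
T=cam('top')[1:]; S=cam('scene')[1:]
def px(x,y,f,x0,y0): return np.array([x0+x/f-.5,y0+y/f-.5])
def fit(obs,yaw0,x0,y0):
    def res(p,idx=None):
        c,s=np.cos(p[2]),np.sin(p[2]);r=[]
        for (cm,P,uv) in obs:
            W=[p[0]+c*P[0]-s*P[1],p[1]+s*P[0]+c*P[1],P[2]]
            r.append(proj(*cm,W)-uv)
        return np.array(r).ravel()
    q=least_squares(res,[x0,y0,yaw0],loss='soft_l1'); return q.x,res(q.x).reshape(-1,2)
rt=lambda x,y:px(x,y,10,322,180); rs=lambda x,y:px(x,y,7,320,160)
a=[(T,(.028,.086,.092),rt(88,178)),(T,(.028,-.086,.092),rt(738,95)),(T,(-.028,-.086,.092),rt(757,290)),(T,(-.028,.086,.092),rt(127,385))]
b=[(S,(.028,.086,.092),rs(7,360)),(S,(-.028,.086,.092),rs(98,405)),(S,(-.028,.086,.002),rs(100,558))]
for n,o in [('top',a),('scene',b),('both',a+b)]:
    x,r=fit(o,.15,.56,-.14); print('rack',n,x.round(4),r.round(1).tolist())
rack=x
mt=lambda x,y:px(x,y,7,143,178); ms=lambda x,y:px(x,y,8,175,240)
a=[(T,(.075,.065,.078),mt(48,88)),(T,(.075,-.065,.078),mt(368,50)),(T,(-.075,-.065,.078),mt(400,415)),(T,(-.075,.065,.078),mt(75,450))]
b=[(S,(-.075,.065,.078),ms(265,440)),(S,(-.075,-.065,.078),ms(570,270)),(S,(.075,.065,.078),ms(32,260)),(S,(.075,-.065,.078),ms(320,105))]
for n,o in [('top',a),('scene',b),('both',a+b)]:
    x,r=fit(o,.1,.56,.33); print('mon',n,x.round(4),r.round(1).tolist())
mon=x
def loc(p,P): c,s=np.cos(p[2]),np.sin(p[2]); return np.array([p[0]+c*P[0]-s*P[1],p[1]+s*P[0]+c*P[1]])
print('window from mon',loc(mon,(0,-.15)),'top',ray(*T,*mt(621,214),.06),'scene',ray(*S,*ms(641,116),.06))
print('pivot',loc(mon,(-.045,-.03)),'tip top',proj(*T,[*loc(mon,(-.045-.036*np.sin(.42),-.03)),.084+.033]),'scene',proj(*S,[*loc(mon,(-.045-.036*np.sin(.42),-.03)),.084+.033]))
for k in (-.06,-.02,.02,.06): print('hole',k,loc(rack,(0,k)).round(4))
print('slim stopper top',ray(*T,*rt(703,122),.184))
for m in range(2):
    pass
w=[(T,(.1,.025,.1),0)]
print('wall corners',[ray(*T,u,v,.1).round(3) for u,v in [(266.9,184),(285.5,184),(285.5,258.5),(266.9,258.5)]])
E
python3 fit.py
```

```text
rack top [ 0.5656 -0.1459  0.1318] [[0.4, 0.1], [-0.8, -0.4], [0.7, 0.5], [-0.4, -0.1]]
rack scene [ 0.5697 -0.1473  0.1658] [[-0.1, -0.1], [0.2, -0.6], [-0.2, 0.7]]
rack both [ 0.5657 -0.1464  0.133 ] [[0.6, 0.1], [-0.6, -0.5], [0.9, 0.4], [-0.2, -0.1], [0.1, 0.1], [-0.0, -0.2], [-0.4, 1.2]]
mon top [0.5454 0.3622 0.1154] [[-1.4, -1.2], [0.8, -1.5], [1.4, 0.9], [-0.8, 1.8]]
mon scene [0.5455 0.3659 0.1036] [[0.1, 1.4], [1.1, 0.2], [-2.5, -0.6], [0.0, -1.2]]
mon both [0.546  0.3642 0.1055] [[-1.9, -1.7], [0.4, -1.6], [0.4, 0.9], [-1.9, 1.4], [0.7, 1.0], [1.6, -0.2], [-2.1, -0.9], [0.4, -1.5]]
window from mon [0.56178821 0.21507177] top [0.56152119 0.21285821 0.06      ] scene [0.5614331  0.21423157 0.06      ]
pivot [0.5043993  0.32966458] tip top [182.65046116 231.35170757] scene [232.23618995 265.09950928]
hole -0.06 [ 0.5736 -0.2058]
hole -0.02 [ 0.5683 -0.1662]
hole 0.02 [ 0.563  -0.1265]
hole 0.06 [ 0.5577 -0.0869]
slim stopper top [ 0.57467278 -0.20371963  0.184     ]
wall corners [array([0.618, 0.112, 0.1  ]), array([0.617, 0.063, 0.1  ]), array([0.419, 0.063, 0.1  ]), array([0.419, 0.112, 0.1  ])]
```

```bash
cat > d.py <<'E'
from h import *
import sys
# usage: d.py x y z heading_deg  -> total tool-frame shift/turn (with the turn done first)
def dlt(tgt,h):
    o=ctrl.get_obs(); w,x,y,z=o['eef_rot']; C=R.from_quat([x,y,z,w])
    hh=np.radians(h); X=np.array([np.cos(hh),np.sin(hh),0]);Z=np.array([0,0,-1.]);Y=np.cross(Z,X)
    G=R.from_matrix(np.stack([X,Y,Z],1))
    dp=np.array(tgt)-o['eef_pos']
    cur=C.apply([1,0,0])
    print('t',round(float(o['time_s']),2),'pos',o['eef_pos'].round(4),'head',round(float(np.degrees(np.arctan2(cur[1],cur[0]))),2),'open',round(float(o['opening']),3),'F',o['wrist_force'].round(1),'q',o['q'].round(2))
    print('turn deg',np.degrees((C.inv()*G).as_rotvec()).round(2),'shift cm in cur tool',(C.inv().apply(dp)*100).round(2),'in goal tool',(G.inv().apply(dp)*100).round(2))
if __name__=='__main__':
    a=list(map(float,sys.argv[1:])); dlt(a[:3],a[3])
E
python3 d.py .42 -.25 .303 -84; python3 d.py .45 .1 .303 -84;python3 d.py .4527 .3242 .303 -84
python3 -c "
from fit import *
print(proj(*T,[*loc(mon,(-.045,-.03)),.084]))"|tail -1
```

```text
t 2.1 pos [ 0.1555 -0.5536  0.3039] head -74.31 open 0.995 F [ 0.1  0.4 -0.6] q [-1.5   0.18  1.61  0.    1.35 -0.21]
turn deg [-0.    0.    9.69] shift cm in cur tool [-22.08 -33.68   0.09] in goal tool [-27.43 -29.48   0.09]
t 2.1 pos [ 0.1555 -0.5536  0.3039] head -74.31 open 0.995 F [ 0.1  0.4 -0.6] q [-1.5   0.18  1.61  0.    1.35 -0.21]
turn deg [-0.    0.    9.69] shift cm in cur tool [-54.96 -46.03   0.09] in goal tool [-61.92 -36.12   0.09]
t 2.1 pos [ 0.1555 -0.5536  0.3039] head -74.31 open 0.995 F [ 0.1  0.4 -0.6] q [-1.5   0.18  1.61  0.    1.35 -0.21]
turn deg [-0.    0.    9.69] shift cm in cur tool [-76.47 -52.35   0.09] in goal tool [-84.19 -38.73   0.09]
[185.48258432 227.76137345]
```

>>> move_arm(
  rows="0 0 0 0 0 4.7 0; 0 0 0 0 0 5 0; -1.4 -1.5 0 0 0 0 0; -2.6 -2.8 0 0 0 0 0; -2.6 -2.8 0 0 0 0 0; -2.6 -2.8 0 0 0 0 0; -2.6 -2.8 0 0 0 0 0; -2.6 -2.8 0 0 0 0 0; -2.6 -2.8 0 0 0 0 0; -2.6 -2.8 0 0 0 0 0; -2.6 -2.8 0 0 0 0 0; -2.6 -2.8 0 0 0 0 0; -2.6 -2.8 0 0 0 0 0",
)

```text
time_s: 3.5
eef_pos: [0.4211, -0.248, 0.3041]
eef_rot: [-0.0, 0.744, -0.668, 0.0]
wrist_force: [0.4, -0.9, 0.8]
opening: -0.006
```

```bash
python3 d.py .45 .1 .303 -84;python3 d.py .4527 .3242 .25 -84
```

```text
t 3.5 pos [ 0.4211 -0.248   0.3041] head -83.89 open -0.006 F [ 0.4 -0.9  0.8] q [-0.78 -0.02  1.82  0.    1.34  0.69]
turn deg [-0.03 -0.01  0.11] shift cm in cur tool [-34.29  -6.57   0.11] in goal tool [-34.31  -6.51   0.11]
t 3.5 pos [ 0.4211 -0.248   0.3041] head -83.89 open -0.006 F [ 0.4 -0.9  0.8] q [-0.78 -0.02  1.82  0.    1.34  0.69]
turn deg [-0.03 -0.01  0.11] shift cm in cur tool [-56.56  -9.23   5.41] in goal tool [-56.58  -9.12   5.41]
```

>>> move_arm(
  rows="-1.6 -0.3 0 0 0 0 0; -3.2 -0.5 0 0 0 0 0; -3.2 -0.5 0 0 0 0 0; -3.2 -0.5 0 0 0 0 0; -3.2 -0.5 0 0 0 0 0; -3.2 -0.5 0 0 0 0 0; -3.2 -0.5 0 0 0 0 0; -3.2 -0.5 0 0 0 0 0; -3.2 -0.5 0 0 0 0 0; -3.2 -0.5 0 0 0 0 0; -3.2 -0.5 0 0 0 0 0; -3.2 -0.5 0 0 0 0 0; -3.2 -0.5 0 0 0 0 0; -3.2 -0.5 0 0 0 0 0; -3.2 -0.5 0 0 0 0 0; -3.2 -0.5 1 0 0 0 0; -3.2 -0.5 1 0 0 0 0; -3.2 -0.5 2 0 0 0 0; -0.6 -0.4 1.4 0 0 0 0; 0 0 0 0 0 0 0",
)

```text
time_s: 5.5
eef_pos: [0.4511, 0.3221, 0.2474]
eef_rot: [0.002, 0.744, -0.668, -0.001]
wrist_force: [0.1, -0.9, -0.4]
opening: 0.002
```

```bash
cat > look.py <<'E'
from h import *
import sys
tag=sys.argv[1]
for n in ['scene','top']:
    im=cam(n)[0]; cv2.imwrite(f'pics/{n}_{tag}_full.png',im)
    if n in sys.argv[2:]:
        i=sys.argv.index(n); x,y,w,h=map(int,sys.argv[i+1:i+5]); f=min(800//w,600//h)
        cv2.imwrite(f'pics/{n}_{tag}.png',cv2.resize(im[y:y+h,x:x+w],None,fx=f,fy=f,interpolation=cv2.INTER_CUBIC))
E
python3 look.py sw1 scene 150 190 150 130 top 120 150 180 130; python3 d.py .4527 .3242 .174 -84
```

```text
t 5.6 pos [0.4524 0.3213 0.2498] head -84.0 open -0.003 F [0.7 0.7 0.6] q [ 0.4   0.19  1.71 -0.    1.24  1.87]
turn deg [ 0.06 -0.05  0.  ] shift cm in cur tool [-0.29 -0.06  7.58] in goal tool [-0.29 -0.06  7.58]
```

View pics/scene_sw1.png

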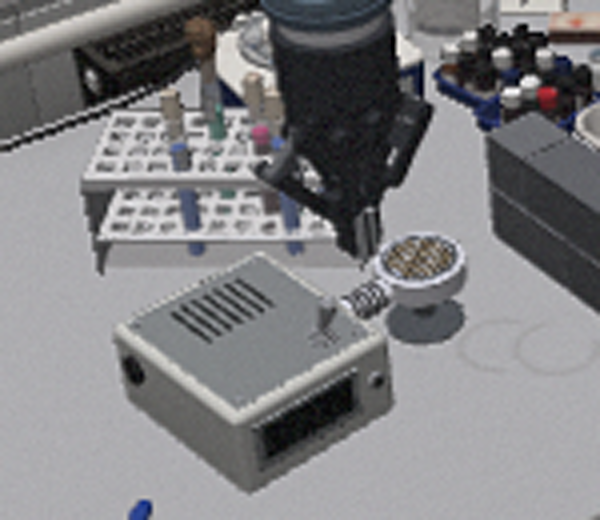

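View pics/top_sw1.png

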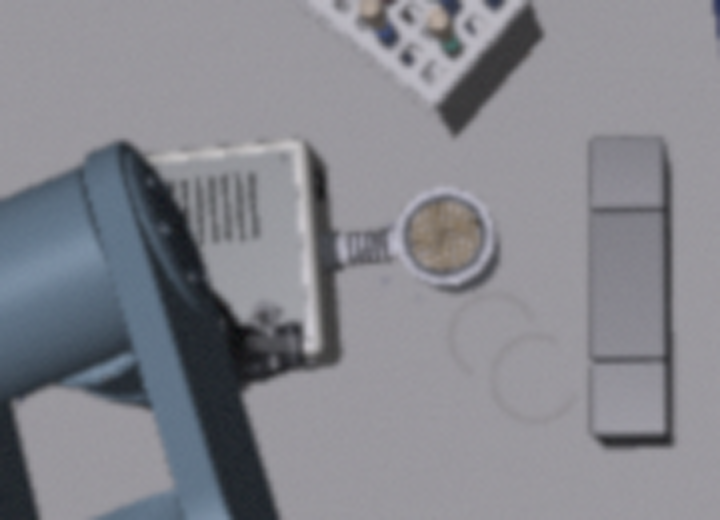

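The closed fingers stand above the front of the case. The lever is just behind them and still leans to the front. Next I go down and check.

>>> move_arm(
  rows="0 0 1.2 0 0 0 0; -0.1 0 2 0 0 0 0; -0.1 0 2 0 0 0 0; 0 0 1.6 0 0 0 0; 0 0 0.8 0 0 0 0; 0 0 0 0 0 0 0",
)

```text
time_s: 6.2
eef_pos: [0.4522, 0.3232, 0.173]
eef_rot: [0.001, 0.743, -0.67, -0.0]
wrist_force: [-1.1, -0.2, 0.5]
opening: -0.004
```

```bash
python3 look.py sw2 scene 170 200 110 110 ; python3 d.py .4527 .3242 .174 -84
```

```text
t 6.3 pos [0.4531 0.3239 0.1746] head -84.05 open 0.001 F [-0.5 -0.4  0.9] q [ 0.41  0.29  1.76 -0.    1.09  1.87]
turn deg [-0.05  0.01 -0.05] shift cm in cur tool [-0.03  0.03  0.06] in goal tool [-0.03  0.03  0.06]
```

View pics/scene_sw2.png

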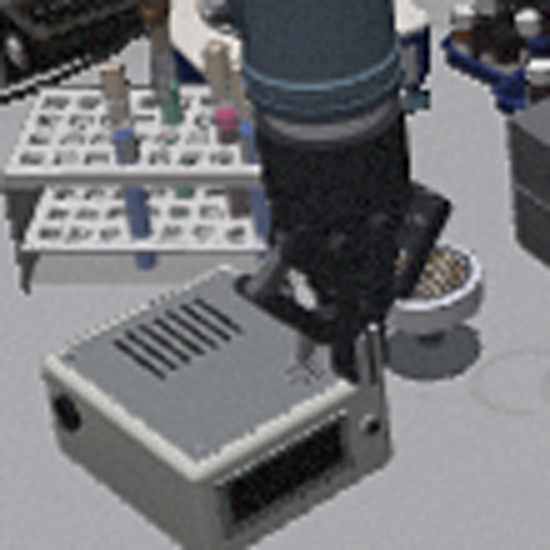

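>>> move_arm(
  rows="0 -0.6 0 0 0 0 0; 0 -0.6 0 0 0 0 0; 0 -0.4 0 0 0 0 0; 0 -0.3 0 0 0 0 0; 0 -0.3 0 0 0 0 0; 0 -0.3 0 0 0 0 0; 0 -0.3 0 0 0 0 0; 0 -0.2 0 0 0 0 0; 0 -0.2 0 0 0 0 0; 0 0 0 0 0 0 0",
)

```text
time_s: 7.3
eef_pos: [0.4849, 0.3276, 0.174]
eef_rot: [-0.0, 0.743, -0.669, 0.0]
wrist_force: [-0.7, 1.1, 0.4]
opening: -0.001
```

```bash
python3 look.py sw3 scene 170 200 110 110 top 130 170 100 75; python3 d.py .4527 .3242 .174 -84
```

```text
t 7.4 pos [0.4845 0.3275 0.1739] head -84.02 open -0.004 F [-1.   0.2 -0.6] q [ 0.39  0.35  1.68 -0.    1.11  1.86]
turn deg [-0.02  0.   -0.02] shift cm in cur tool [-0.    3.2  -0.01] in goal tool [-0.    3.2  -0.01]
```

View pics/scene_sw3.png

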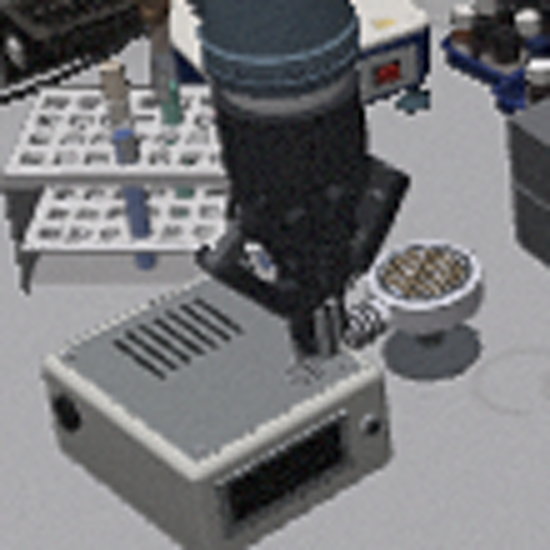

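View pics/top_sw3.png

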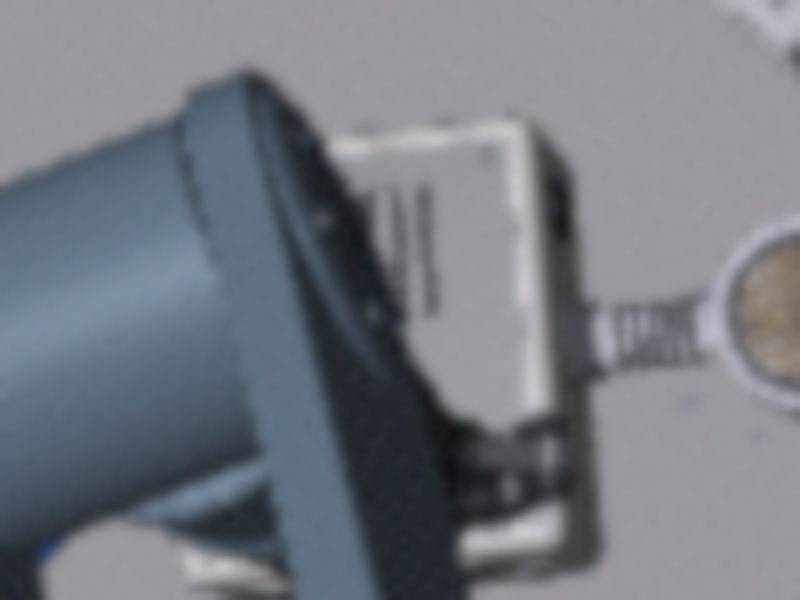

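>>> move_arm(
  rows="0 -0.2 0 0 0 0 0; 0 -0.2 0 0 0 0 0; 0 -0.2 0 0 0 0 0; 0 -0.2 0 0 0 0 0; 0 0 0 0 0 0 0",
)

```text
time_s: 7.9
eef_pos: [0.4928, 0.3283, 0.174]
eef_rot: [-0.0, 0.743, -0.669, 0.0]
wrist_force: [-0.1, 0.4, -0.8]
opening: -0.002
```

```bash
python3 d.py .4527 .3242 .174 -84
```

```text
t 7.9 pos [0.4928 0.3283 0.174 ] head -84.02 open -0.002 F [-0.1  0.4 -0.8] q [ 0.39  0.36  1.66 -0.    1.12  1.85]
turn deg [-0.03  0.   -0.02] shift cm in cur tool [-0.01  4.03 -0.01] in goal tool [-0.01  4.03 -0.  ]
```

>>> move_arm(
  rows="0 1 0 0 0 0 1; 0 2 -1 0 0 0 0; 0 2 -2 0 0 0 0; 0 0 0 0 0 0 0",
)

```text
time_s: 8.3
eef_pos: [0.4411, 0.3236, 0.2057]
eef_rot: [-0.001, 0.744, -0.669, 0.0]
wrist_force: [-1.0, -0.1, -0.6]
opening: -0.001
```

```bash
python3 look.py sw4 scene 170 220 100 95 top 130 170 100 75; python3 d.py .4527 .3242 .304 -84
```

```text
t 8.4 pos [0.4425 0.3233 0.2043] head -83.98 open -0.002 F [-0.1 -0.1 -0.4] q [ 0.41  0.23  1.76 -0.    1.15  1.88]
turn deg [-0.1   0.02  0.02] shift cm in cur tool [ 0.02 -1.04 -9.96] in goal tool [ 0.02 -1.02 -9.97]
```

View pics/scene_sw4.png

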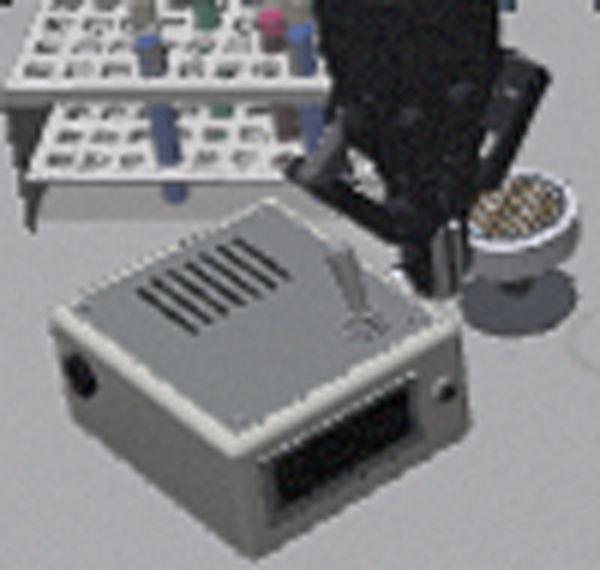

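View pics/top_sw4.png

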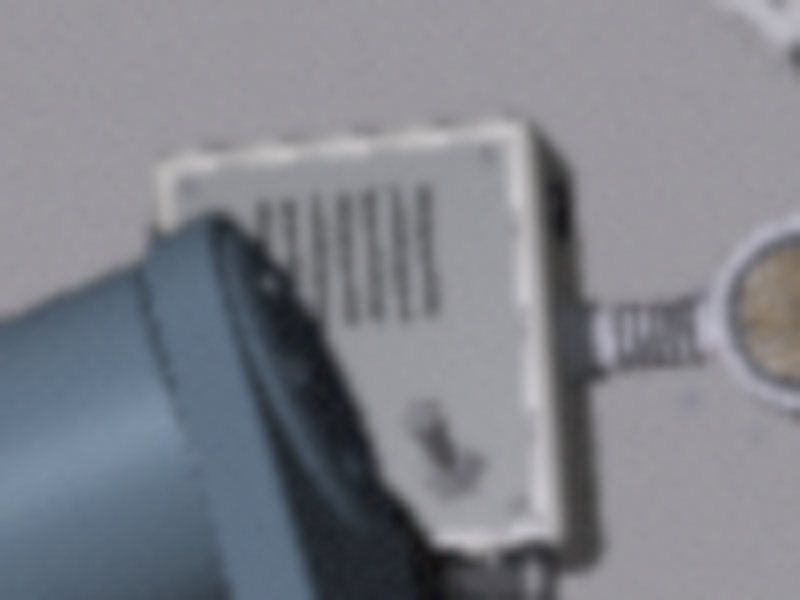

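The toggle now leans to the back, so it is on. Next: turn, lift and move above the tube.

>>> move_arm(
  rows="0 0 -0.5 0 0 -8.3 0.2; 0 0 -1 0 0 -8.3 0.4; 0 0 -1 0 0 -8.3 0.6; 0 0 -1 0 0 -8.3 0.6; 0 0 -1 0 0 -8.3 0.6; 0 0 -1 0 0 -8.3 0.6; 0 0 -1 0 0 -8.3 0.6; 0 0 -1 0 0 -8.3 0.6; 0 0 -1 0 0 -8.3 0.6; 0 0 -1 0 0 -8.3 0.6; 0 0 -0.5 0 0 -8.6 0.6; 0 0 0 0 0 0 0.6",
)

```text
time_s: 9.6
eef_pos: [0.4434, 0.3232, 0.3039]
eef_rot: [-0.0, 0.998, 0.067, 0.0]
wrist_force: [0.9, 0.7, -0.2]
opening: 0.6
```

```bash
python3 d.py .574 -.2045 .304 7.6; python3 - <<'E'
from h import *
im,K,Rm,t=cam('top'); im=cv2.imread('pics/top0.png')
c=np.array([.574,-.2045]);X=np.array([np.cos(.133),np.sin(.133)]);Y=np.array([-X[1],X[0]])
for z,col in((.15,(0,0,255)),(.2,(0,255,255))):
    for a,b,w in((.05,.011,1),(.042,.045,2)):
        if (z==.2)!=(w==2): continue
        P=[proj(K,Rm,t,[*(c+sx*a*X+sy*b*Y),z]) for sx,sy in((1,1),(1,-1),(-1,-1),(-1,1))]
        cv2.polylines(im,[np.round(P).astype(int)],True,col,1)
cv2.imwrite('pics/clr.png',cv2.resize(im[100:240,320:460],None,fx=4,fy=4))
E
```

```text
t 9.6 pos [0.4434 0.3232 0.3039] head 7.63 open 0.6 F [ 0.9  0.7 -0.2] q [ 0.41  0.12  1.67 -0.    1.34  0.28]
turn deg [-0.01 -0.05  0.03] shift cm in cur tool [ 5.930e+00  5.403e+01 -1.000e-02] in goal tool [ 5.960e+00  5.403e+01 -1.000e-02]
```

View pics/clr.png

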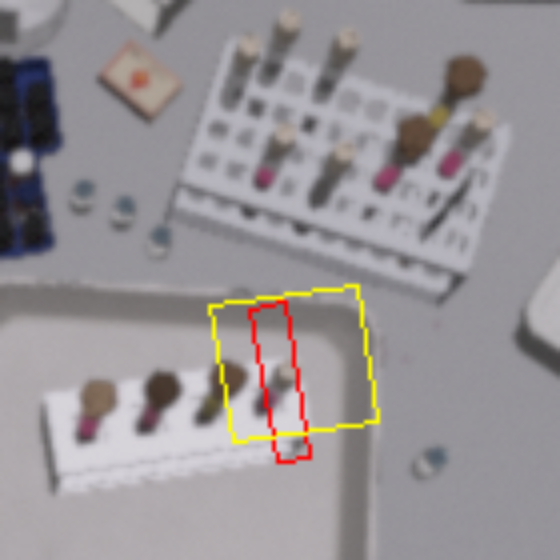

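The gripper's outline (yellow) and finger outline (red) stay clear of the back rack.

>>> move_arm(
  rows="0.15 1.5 0 0 0 0 0.6; 0.3 3 0 0 0 0 0.6; 0.35 3 0 0 0 0 0.6; 0.3 3 0 0 0 0 0.6; 0.35 3 0 0 0 0 0.6; 0.3 3 0 0 0 0 0.6; 0.35 3 0 0 0 0 0.6; 0.3 3 0 0 0 0 0.6; 0.35 3 0 0 0 0 0.6; 0.3 3 0 0 0 0 0.6; 0.35 3 0 0 0 0 0.6; 0.3 3 0 0 0 0 0.6; 0.35 3 0 0 0 0 0.6; 0.3 3 0 0 0 0 0.6; 0.35 3 0 0 0 0 0.6; 0.3 3 0 0 0 0 0.6; 0.35 3 0 0 0 0 0.6; 0.35 3 0 0 0 0 0.6; 0.2 1.5 0 0 0 0 0.6; 0 0 0 0 0 0 0.6",
)

```text
time_s: 11.65
eef_pos: [0.5719, -0.2065, 0.303]
eef_rot: [-0.0, 0.998, 0.064, -0.001]
wrist_force: [0.4, 0.7, -0.0]
opening: 0.599
```

```bash
python3 look.py tb1 scene 310 110 100 130 top 300 140 140 100; python3 d.py .574 -.2045 .212 7.6
```

```text
t 11.75 pos [ 0.5718 -0.2039  0.3033] head 7.51 open 0.598 F [-0.1 -0.1 -0. ] q [-0.54  0.25  1.52  0.    1.37 -0.67]
turn deg [-0.08  0.06 -0.09] shift cm in cur tool [0.22 0.1  9.13] in goal tool [0.21 0.09 9.13]
```

View pics/scene_tb1.png

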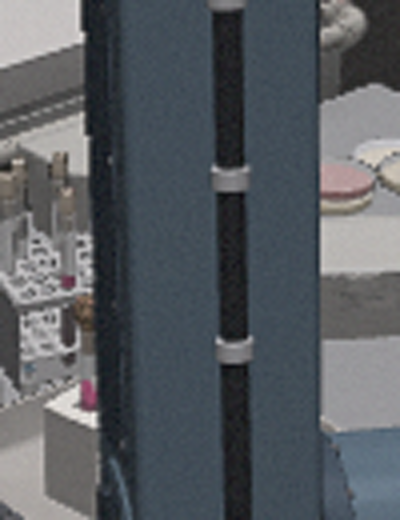

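View pics/top_tb1.png

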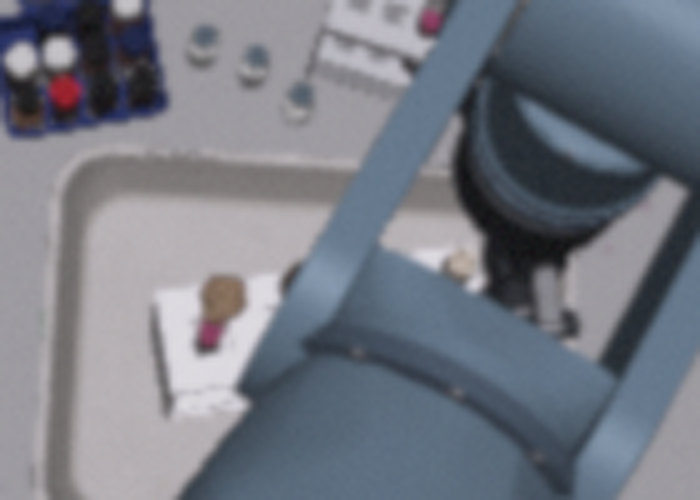

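>>> move_arm(
  rows="0.2 0 1 0 0 0 0.6; 0 0 2 0 0 0 0.6; 0 0 2 0 0 0 0.6; 0 0 2 0 0 0 0.6; 0 0 1 0 0 0 0.6; 0 0 0.6 0 0 0 0.6; 0 0 0.5 0 0 0 0.6; 0 0 0 0 0 0 0.6",
)

```text
time_s: 12.55
eef_pos: [0.5744, -0.2038, 0.2128]
eef_rot: [-0.0, 0.998, 0.066, -0.0]
wrist_force: [-0.2, 0.3, -0.7]
opening: 0.597
```

```bash
python3 look.py tb2 top 330 140 120 90; python3 d.py .574 -.2045 .212 7.6;  python3 d.py .574 -.2045 .212 7.6
```

```text
t 12.65 pos [ 0.5747 -0.2042  0.2137] head 7.59 open 0.6 F [-0.3  0.9 -0.2] q [-0.54  0.35  1.59  0.    1.2  -0.67]
turn deg [ 0.05 -0.06 -0.01] shift cm in cur tool [-0.07  0.02  0.17] in goal tool [-0.07  0.02  0.17]
t 12.65 pos [ 0.5747 -0.2042  0.2137] head 7.59 open 0.6 F [-0.3  0.9 -0.2] q [-0.54  0.35  1.59  0.    1.2  -0.67]
turn deg [ 0.05 -0.06 -0.01] shift cm in cur tool [-0.07  0.02  0.17] in goal tool [-0.07  0.02  0.17]
```

View pics/top_tb2.png

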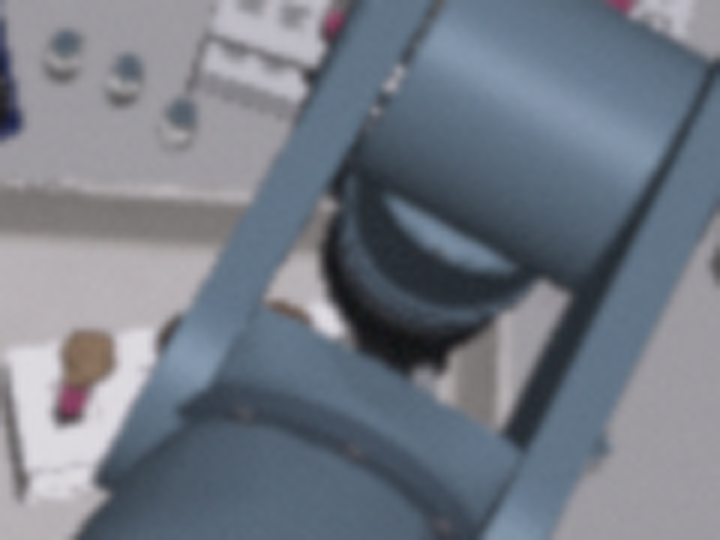

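>>> move_arm(
  rows="0 0 0.1 0 0 0 0.4; 0 0 0 0 0 0 0.3; 0 0 0 0 0 0 0; 0 0 0 0 0 0 0; 0 0 0 0 0 0 0; 0 0 0 0 0 0 0",
)

```text
time_s: 13.25
eef_pos: [0.5746, -0.2042, 0.2124]
eef_rot: [0.0, 0.998, 0.066, 0.0]
wrist_force: [1.4, 0.1, 3.4]
opening: 0.184
```

```bash
python3 d.py .574 -.2045 .212 7.6; python3 -c "
from h import *; print(ctrl.pinch_z, ctrl.get_obs()['torque'])"
```

```text
t 13.25 pos [ 0.5746 -0.2042  0.2124] head 7.58 open 0.184 F [1.4 0.1 3.4] q [-0.54  0.35  1.59  0.    1.2  -0.67]
turn deg [ 0.03 -0.05 -0.02] shift cm in cur tool [-0.06  0.02  0.04] in goal tool [-0.06  0.02  0.04]
0.0539 [ 0.03743612 -0.05068202 -0.014408  ]
```

>>> move_arm(
  rows="0 0 -0.3 0 0 0 0; 0 0 -0.7 0 0 0 0; 0 0 -1 0 0 0 0; 0 0 -1.5 0 0 0 0; 0 0 -1.5 0 0 0 0; 0 0 -1.5 0 0 0 0; 0 0 -1.5 0 0 0 0; 0 0 -1.5 0 0 0 0; 0 0 -1.5 0 0 0 0; 0 0 -1.5 0 0 0 0; 0 0 -1.5 0 0 0 0; 0 0 -1.5 0 0 0 0; 0 0 -1.5 0 0 0 0; 0 0 -1.5 0 0 0 0; 0 0 -1.5 0 0 0 0; 0 0 -1.5 0 0 0 0; 0 0 -0.9 0 0 0 0; 0 0 0 0 0 0 0",
)

```text
time_s: 15.05
eef_pos: [0.5747, -0.2043, 0.4378]
eef_rot: [0.001, 0.998, 0.066, 0.001]
wrist_force: [-0.4, -0.1, -1.1]
opening: 0.18
```

```bash
python3 look.py lf scene 250 100 200 150 top 300 140 160 100;python3 d.py .5615 .2135 .436 7.6
```

```text
t 15.15 pos [ 0.5743 -0.2041  0.4355] head 7.58 open 0.184 F [-1.1  0.4 -1.7] q [-0.54  0.18  1.34 -0.    1.62 -0.67]
turn deg [-0.02  0.02 -0.02] shift cm in cur tool [ 4.240e+00 -4.156e+01 -4.000e-02] in goal tool [  4.26 -41.56  -0.05]
```

View pics/scene_lf.png

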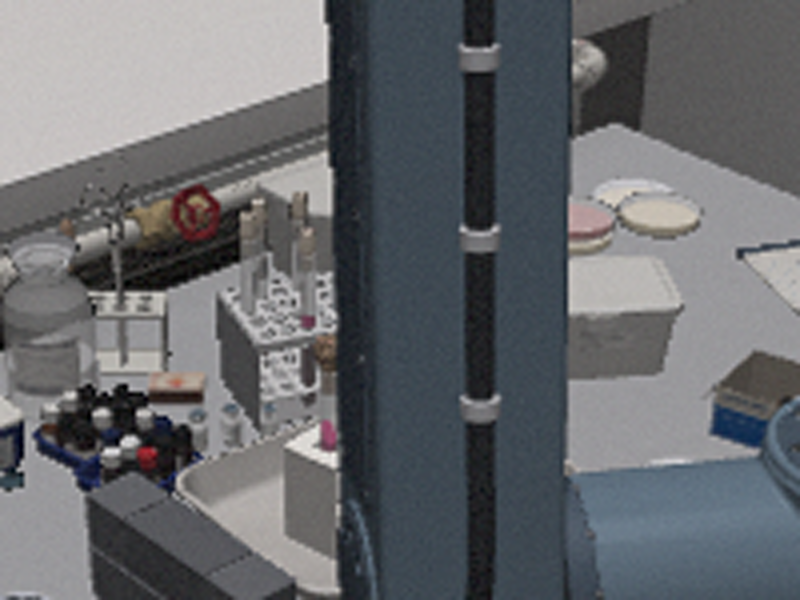

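View pics/top_lf.png

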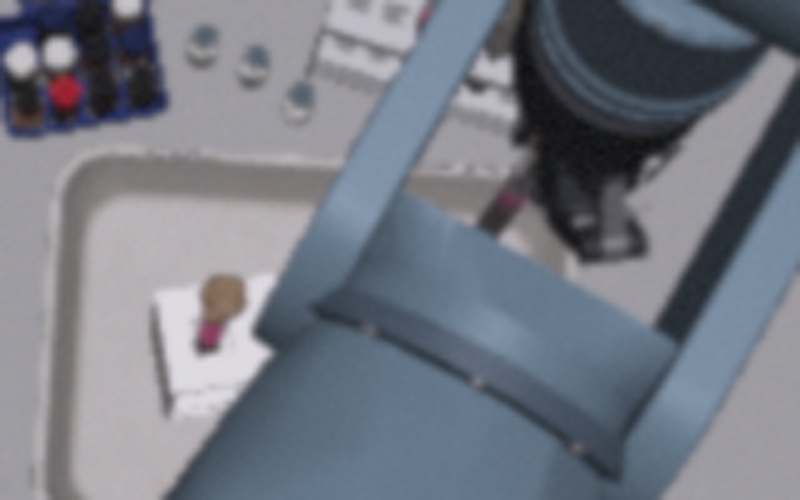

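The tube is held, with its pink filling visible below the fingers. Next I carry it across at height.

>>> move_arm(
  rows="0.1 -1 0 0 0 0 0; 0.2 -2 0 0 0 0 0; 0.25 -2.5 0 0 0 0 0; 0.25 -2.5 0 0 0 0 0; 0.25 -2.5 0 0 0 0 0; 0.25 -2.5 0 0 0 0 0; 0.25 -2.5 0 0 0 0 0; 0.25 -2.5 0 0 0 0 0; 0.25 -2.5 0 0 0 0 0; 0.25 -2.5 0 0 0 0 0; 0.25 -2.5 0 0 0 0 0; 0.25 -2.5 0 0 0 0 0; 0.25 -2.5 0 0 0 0 0; 0.25 -2.5 0 0 0 0 0; 0.25 -2.5 0 0 0 0 0; 0.25 -2.5 0 0 0 0 0; 0.25 -2 0 0 0 0 0; 0.2 -1 0 0 0 0 0; 0.05 -0.5 0 0 0 0 0; 0 0 0 0 0 0 0",
)

```text
time_s: 17.15
eef_pos: [0.5618, 0.2135, 0.4357]
eef_rot: [0.0, 0.998, 0.067, -0.0]
wrist_force: [-0.4, -0.5, -0.1]
opening: 0.185
```

```bash
python3 look.py ov scene 180 100 160 190 top 180 130 160 120;python3 d.py .5615 .2135 .276 7.6
```

```text
t 17.25 pos [0.5621 0.2125 0.4358] head 7.56 open 0.181 F [ 0.5 -0.7 -0.7] q [ 0.16  0.16  1.36 -0.    1.61  0.03]
turn deg [ 0.02  0.01 -0.04] shift cm in cur tool [-0.05 -0.11 15.98] in goal tool [-0.05 -0.11 15.98]
```

View pics/scene_ov.png

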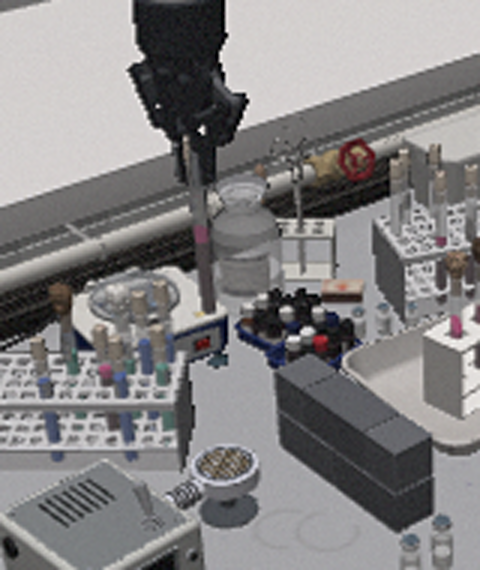

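View pics/top_ov.png

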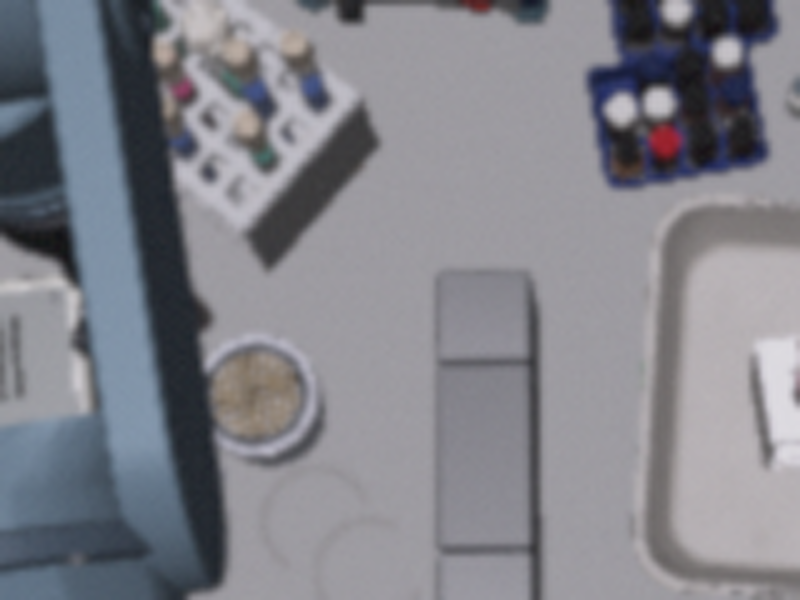

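```bash
python3 - <<'E'
from h import *
im,K,Rm,t=cam('scene')
c=[.5618,.213]; fz=.4357-.0539-.152
for z in (0,.05,.1,.14,.178): print(z,proj(K,Rm,t,[*c,fz+z]).round(1))
x0,y0,w,h,f=215,130,60,85,7
s=cv2.resize(im[y0:y0+h,x0:x0+w],None,fx=f,fy=f,interpolation=cv2.INTER_NEAREST)
for i in range(0,w,10): cv2.putText(s,str(x0+i),(i*f,10),0,.35,(0,0,255),1)
for i in range(0,h,10): cv2.putText(s,str(y0+i),(0,i*f+4),0,.35,(0,0,255),1)
for z in (0,.05,.1,.14):
    p=(proj(K,Rm,t,[*c,fz+z])-[x0,y0]+.5)*f; cv2.circle(s,tuple(p.astype(int)),2,(0,255,0),-1)
cv2.imwrite('pics/ov_t.png',s)
for d in ctrl.trace('scene','slim_tube')[:3]: print(d['confidence'],d['bbox'])
E
```

```text
0 [249.9 204.6]
0.05 [248.2 188.8]
0.1 [246.6 172.4]
0.14 [245.2 158.8]
0.178 [243.8 145.4]
0.78 [240.7, 147.3, 252.0, 204.9]
```

View pics/ov_t.png

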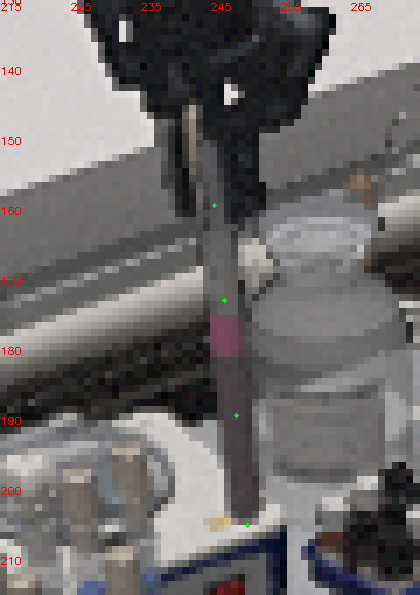

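>>> move_arm(
  rows="0 0 1 0 0 0 0; 0 0 1.5 0 0 0 0; 0 0 1.5 0 0 0 0; 0 0 1.5 0 0 0 0; 0 0 1.5 0 0 0 0; 0 0 1.5 0 0 0 0; 0 0 1.5 0 0 0 0; 0 0 1.5 0 0 0 0; 0 0 1 0 0 0 0; 0 0 0.5 0 0 0 0; 0 0 0 0 0 0 0",
)

```text
time_s: 18.45
eef_pos: [0.562, 0.2129, 0.3051]
eef_rot: [0.0, 0.998, 0.066, -0.001]
wrist_force: [-1.4, -0.6, -0.0]
opening: 0.185
```

```bash
cat > fin.py <<'E'
from h import *
import sys
o=ctrl.get_obs()
im,K,Rm,t=cam('scene')
x0,y0,w,h,f=225,195,60,85,7
s=cv2.resize(im[y0:y0+h,x0:x0+w],None,fx=f,fy=f,interpolation=cv2.INTER_NEAREST)
for i in range(0,w,10): cv2.putText(s,str(x0+i),(i*f,10),0,.35,(0,0,255),1)
for i in range(0,h,10): cv2.putText(s,str(y0+i),(0,i*f+4),0,.35,(0,0,255),1)
c=o['eef_pos'][:2]; fz=o['eef_pos'][2]-.0539-.152
for P,col in [((*c,fz+z),(0,255,0)) for z in (0,.05,.1)]+[((.5615,.2137,.06),(0,0,255))]:
    p=(proj(K,Rm,t,P)-[x0,y0]+.5)*f; cv2.circle(s,tuple(p.astype(int)),2,col,-1); print(np.round(P,4),proj(K,Rm,t,P).round(1))
cv2.imwrite(f'pics/fin{sys.argv[1]}_s.png',s)
im,K,Rm,t=cam('top')
cv2.imwrite(f'pics/fin{sys.argv[1]}_t.png',cv2.resize(im[160:250,180:300],None,fx=6,fy=6,interpolation=cv2.INTER_CUBIC))
E
python3 fin.py 1;python3 d.py .5615 .2135 .276 7.6
```

```text
[0.562  0.2129 0.0992] [253.8 242.9]
[0.562  0.2129 0.1492] [252.3 228.7]
[0.562  0.2129 0.1992] [250.8 213.9]
[0.5615 0.2137 0.06  ] [254.8 253.9]
t 18.55 pos [0.5625 0.213  0.3065] head 7.58 open 0.185 F [ 0.4  0.6 -0.6] q [ 0.16  0.24  1.54 -0.    1.37  0.03]
turn deg [-0.   -0.06 -0.02] shift cm in cur tool [-0.1  -0.06  3.05] in goal tool [-0.1  -0.06  3.05]
```

View pics/fin1_s.png

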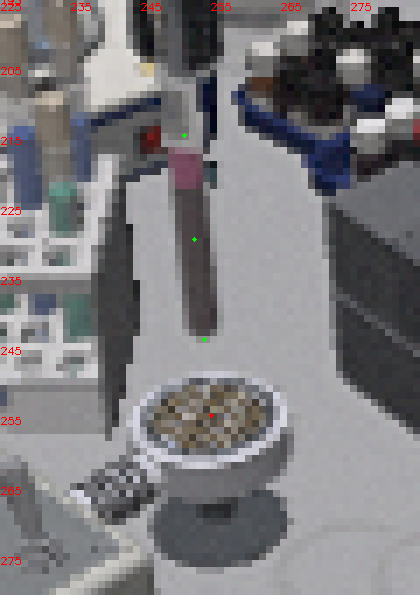

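View pics/fin1_t.png

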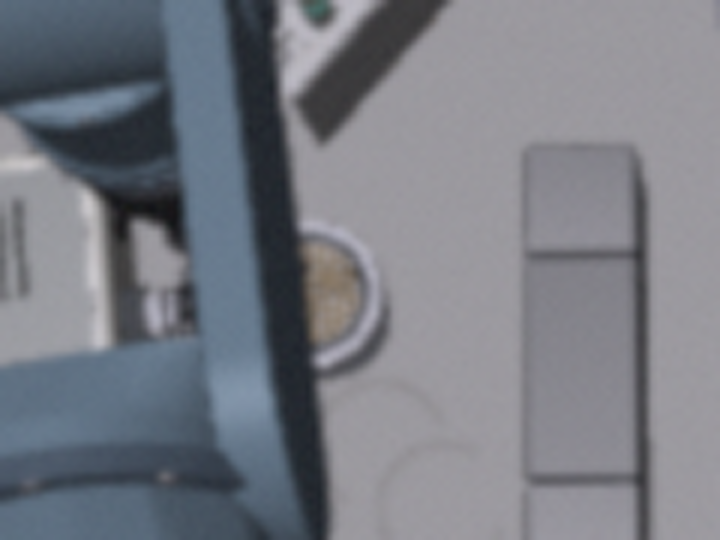

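>>> move_arm(
  rows="-0.05 -0.05 0.5 0 0 0 0; 0 0 0.8 0 0 0 0; 0 0 0.8 0 0 0 0; 0 0 0.6 0 0 0 0; 0 0 0.3 0 0 0 0; 0 0 0 0 0 0 0; 0 0 0 0 0 0 0",
)

```text
time_s: 19.25
eef_pos: [0.5617, 0.2134, 0.276]
eef_rot: [-0.0, 0.998, 0.066, 0.0]
wrist_force: [0.5, 0.7, 0.4]
opening: 0.182
```

```bash
python3 fin.py 2;python3 d.py .5615 .2137 .276 7.6; python3 look.py end scene 150 130 240 190
```

```text
[0.5617 0.2134 0.0701] [254.5 251.1]
[0.5617 0.2134 0.1201] [253.1 237.2]
[0.5617 0.2134 0.1701] [251.6 222.7]
[0.5615 0.2137 0.06  ] [254.8 253.9]
t 19.35 pos [0.5619 0.2134 0.2763] head 7.58 open 0.181 F [0.  0.8 0.2] q [ 0.17  0.26  1.57 -0.    1.31  0.03]
turn deg [-0.   -0.04 -0.02] shift cm in cur tool [-0.03 -0.03  0.03] in goal tool [-0.03 -0.03  0.03]
```

View pics/fin2_s.png

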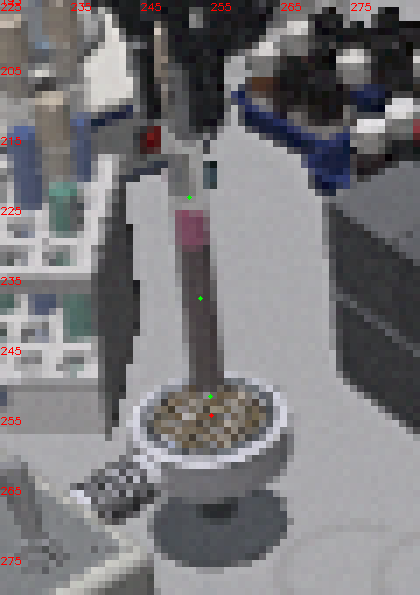

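View pics/scene_end.png

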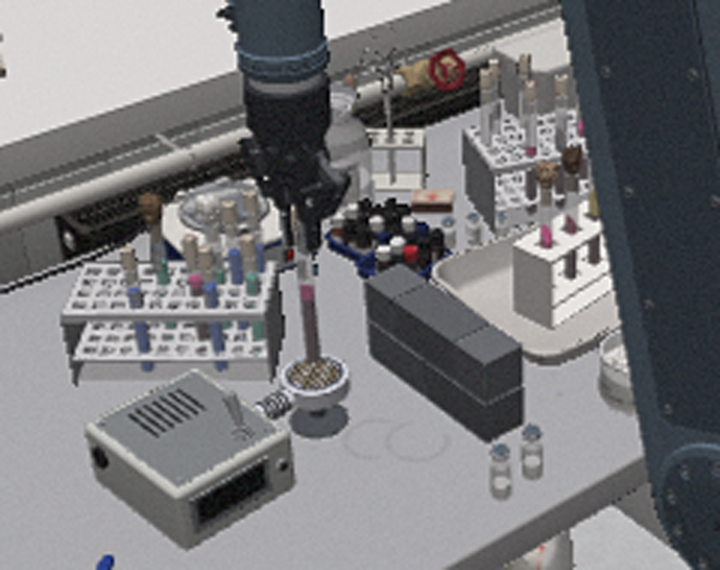

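View pics/top_end_full.png

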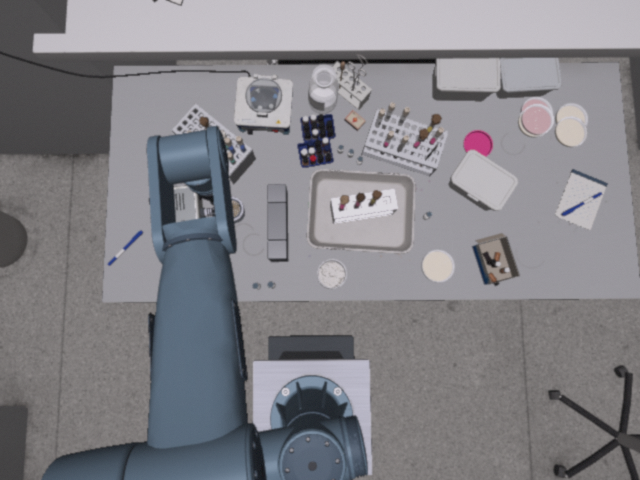

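The foot is over the middle of the window: seen at about (254,251) px against the window's centre at (254.8,253.9). The tube is upright to about 1°, the toggle is still on, and the other three tubes and the bench items are in place.

```bash
python3 -c "
from bench import ctrl
print(ctrl.hand_in())"
```

```text
the job is handed in; nothing more can be done
None
```

The job is done and handed in at about 19.5 s. I switched the monitor on, drew the slim tube out of the rack, carried it over the wall, and finished holding it over the detector window.

- **Switch:** I pushed the toggle with the closed fingers. Pictures from both cameras afterwards show the lever leaning to the back, which is on, with almost no force on the wrist.
- **Tube:** I gripped the slim tube at the right-hand end of the rack, about 152 mm above its foot, and lifted it to about 0.23 m. It went over the neighbours' plugs and the wall without any contact showing in the wrist forces.
- **Final position:** The gripper is at (0.562, 0.213, 0.276) m, which puts the foot about 10 mm above the window. The three measurements of the window's centre agree to about 2 mm.
- **Last checks:**
  - The scene camera shows the tube upright to about 1°, with its foot within about 1–2 mm of the window's middle. The wrist force is near zero.
  - The other three tubes and the bench items I could see look unmoved.
- **Limits:** The arm hid the tube from the top camera, so the final position rests on the arm's reading and the scene view alone. In the last picture the foot blends into the grille, so its height rests on the arm's reading; 3 cm higher, the camera matched that reading to about 1 mm.

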